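# Fetch the round tamper from behind its storage caddy

### The job

Fetch the round-footed wooden tamper that is kept in a grey tray behind a lidded caddy: lift the caddy standing in front of it aside onto the clear bench and let go of it, stand the tamper upright in the terracotta saucer, and then put that caddy back in its tray just where it stood, square to the tray. Keep the caddy upright throughout, and leave the other tray's caddy and block-footed presser alone.

Things in the scene. Friction and masses are not known exactly. Their poses are not given: they have to be found in the camera images.
- tamper_mid (a point): Olive-wood tamper standing upright in tray1 behind (on the far side of) caddy1, 7 mm or so from it. Round foot 56 mm across and 18 mm high, upright straight handle 30 mm across reaching from 30 to 82 mm above the underside, 90 mm high in all, about 120 g. This point is its centre, 45 mm above its underside; z is its upright axis.
- caddy1_mid (a point): The blocker: lidded grey caddy in tray1, on the robot's side of the tamper, 92 (x) x 102 (y) mm, lid top 133 mm above its underside; on the lid a solid black grip 18 mm thick in x, 80 mm long in y, its top 175 mm above the underside. 350 to 700 g. Too tall to reach the tamper past it. This point is its centre, 87.5 mm above its underside; z up, x from its front (robot side) to its back.
- tray1: Fixed low grey plastic tray, 210 (x) x 140 (y) x 30 mm high, walls and floor 5 mm thick, holding caddy1 (centre about 42 mm in front of the tray's centre) and, behind it, the tamper. Origin at the centre of its underside on the bench (height 0), x from its front to its back. It may be the left or the right of the two trays.
- saucer_in (a point): Fixed terracotta saucer between the two trays, towards the back: 170 mm across the rim, flat inner floor about 140 mm across, rim 18 mm high. This point: centre of its inner floor, 6 mm above the bench. The bench between the trays on the robot's side of it is clear, with room for a caddy. A white pot and a trowel lie beyond saucer and trays, at the far edge.
- caddy2_mid (a point): Bystander: a second caddy just like caddy1, in the other tray in front of the presser. Centre point, as for caddy1.
- presser_mid (a point): Bystander: olive-wood presser standing in the other tray; the same handle as the tamper but a rectangular block foot 44 x 90 mm. Centre point, 45 mm above its underside.
There are look-alikes about, which are no part of the job. What is shaped like the part that bears tamper_mid but pink is not meant.

How it is judged:
By the outcome, as a careful person would: the job done as asked, in the order asked, and still so for the second after the job is handed in, with the robot touching nothing.
It also fails if it takes over 67 s, if anything falls off the work surface, if the arm or the gripper's body presses on something with over 40 N, if the wrist force passes 120 N, or if a joint passes its speed limit or range.

### The arm

A 7-joint arm with a two-finger parallel gripper is mounted at the origin on the work surface. World frame = base frame: x ahead of the robot, y to its left, z up, the work surface at z = 0. Lengths are in m, angles in rad, forces in N, time in s.
With the tool pointing down it reaches from about 0.4 to 0.875 m from the base axis. Payload 19.3 kg.
Tool frame: the origin (TCP) lies at the very end of the fingers, on their centre line; the grasp point (between the pads) lies 19 mm behind it; z points along the fingers, y is the direction in which the jaws open and shut (so a half turn about z gives the same grasp; the last joint's range is limited). The gripper opens to 85 mm and grips with 20 to 120 N. Pads are 22 mm wide; open, the fingers measure 114 mm over their backs; the gripper's body (76 mm by 85 mm) begins 54 mm behind the grasp point. The pads swing forward as they close: fully open they stand 13 mm farther back than shut.
Start: joints at [-0.07, 0.521, -0.036, 1.599, 0.021, 1.021, -0.113], TCP at [0.625, -0, 0.198] pointing down, gripper open.
Joint ranges: [-2.91, 2.91], [-0.3, 2.13], [-1.5, 1.42], [0.17, 2.43], [-1.26, 4.41], [0.16, 1.93], [-2.52, 2.52]. Speed limits (rad/s): [1.89, 1.89, 2.39, 2.39, 3.01, 3.01, 3.01].

### API

Orientations are given as [roll, pitch, yaw] about the fixed x, y, z axes, in that order (R = Rz(yaw) Ry(pitch) Rx(roll)).
In Python, from workcell import bot gives the robot as it stands.
- The arm moves only by the tool carry_out, never from a script. Its argument "targets" is a list of rows, each a list of 7 numbers: the shift along the tool's x, y, z in mm, then the turn, a rotation vector about the tool's x, y, z in units of 6 degrees (1.0 is 6 degrees), then the closure in counts, from 0 (fully open) to 255 (shut). A call has 1 to 5 rows; each row shifts and turns the commanded pose from where the row before left it, along the tool's axes as they then stand; what a row does not reach is not made up. A row lasts 1/12 s, in which the tool goes at most 41.7 mm and 7.16 degrees, less where a joint would pass 70% of its speed; a pose out of reach is approached as far as the arm can. A call is refused whole if a number of a shift passes 41.7 or a number of a turn 1, either way. A call with a gripper value outside its range is refused whole. The fingers move at their own pace and stop on an object; "force" is the grip in N (left out, the last holds). Time passes only in rows, so rows that do not move let the fingers close. It gives the time, the measured TCP pose, the force and the opening at its end, in the units of the state.
- bot.observe(): the state, without advancing time (a new reading comes with each control period).
- bot.grab_frame(name): name is "scene" or "side" or "wrist"; returns a dict with "color" (400x640x3 uint8, red, green, blue), "z_map" (400x640 float32, m along the optical axis (not along the pixel's ray), 0 where there is no reading), "K" (3x3 intrinsics, pixels), "k1" (the pictures are not rectified: a ray, as slopes to the right and down, at radius r is drawn at 1 + k1 r^2 times it, then the intrinsics apply), "cam_to_world" (4x4, takes a point from camera to world coordinates); the wrist camera has in their place "T_tool_cam" (4x4, takes a point from camera to tool coordinates, whose origin is the TCP and whose axes are the flange's). Camera axes: x right, y down, z forward; pixel columns grow to the right and rows downward; lengths in m; the calibration is good to about 2 mm. A picture is of the moment at which its call begins: read the wrist's pose just before it.
- bot.job_done(): hands the job in, once; it reports no verdict.
The state is a dict: "clock": time; "qpos": joint angles; "qd": joint speeds; "joint_efforts": joint torques, N m; "position": TCP position; "tool_rot": TCP orientation; "force": force on the tool from outside, world axes, zero at the start; "moment": the same for the moment, N m; "grip_width": finger opening in m.
Only numpy, scipy, OpenCV 4.12 (cv2) and the standard library are available. Lean on these libraries where they do the work, as an engineer would, in place of code of your own. Each camera call takes 0.05 s, during which the arm holds its last target. There are 200 camera calls.

## Working session

There is one attempt and no reset: what is moved stays moved. The work goes in short steps, Python scripts to look and compute and a tool call to move; the robot and the scene stay as the last step left them, time stands still between calls to the robot, and variables do not carry over. Pictures are saved under pics/ and viewed, about 8 in all and at most 12, crops included, and the job is handed in when it is done.

Besides the shell and the picture viewer there is one more tool, called in YAML: its name, and indented under it one key for each argument. carry_out: Moves the arm, as the interface text tells. Its arguments: {"type":"object","properties":{"targets":{"type":"array","items":{"type":"array","items":{"type":"number"}}},"force":{"type":"number"}},"required":["targets"]}

```bash
ls; mkdir -p pics
cat > h.py <<'E'
import numpy as np, cv2
from workcell import bot
def pts(f, T=None):
    K=f["K"]; z=f["z_map"]; h,w=z.shape
    v,u=np.mgrid[0:h,0:w].astype(float)
    uv=np.stack([u,v],-1).reshape(-1,1,2)
    s=cv2.undistortPoints(uv,K,np.array([f["k1"],0,0,0,0.])).reshape(h,w,2)
    P=np.dstack([s[...,0]*z,s[...,1]*z,z,np.ones_like(z)])
    T=f["cam_to_world"] if T is None else T
    W=(P@T.T)[...,:3]; W[z<=0]=np.nan
    return W
E
python3 - <<'E'
from h import *
print(bot.observe())
for n in ("scene","side"):
    f=bot.grab_frame(n); cv2.imwrite(f"pics/{n}0.png",f["color"][...,::-1]); np.savez(f"{n}0.npz",**f)
    print(n,f["K"],f["k1"],f["cam_to_world"])
E
```

```text
pics
{'clock': 0.0, 'qpos': array([-0.07021588,  0.52203048, -0.03632784,  1.60000259,  0.02120317,
        1.02109685, -0.11281478]), 'qd': array([-8.97477176e-04, -8.44716589e-04, -1.13225085e-03, -5.27194500e-04,
       -5.28458664e-05, -4.73101188e-05, -1.64658874e-03]), 'joint_efforts': array([-4.24098413e-03, -9.27110124e+01,  1.97758444e+00, -3.69928443e+01,
        1.76317629e-02,  8.19846697e-03, -6.58496788e-05]), 'position': array([ 6.24623331e-01, -3.06302317e-05,  1.97217429e-01]), 'tool_rot': array([-3.14044362e+00,  8.47438013e-05,  1.57078944e+00]), 'force': array([-0.12234593, -0.0271411 ,  0.24965223]), 'moment': array([-0.01892882,  0.04822233, -0.01475273]), 'grip_width': 0.08542761953267809}
scene [[405.43268784   0.         321.95137165]
 [  0.         405.43268784 204.75817858]
 [  0.           0.           1.        ]] -0.08691721780038882 [[-0.05990763  0.82099979 -0.56777674  1.11584857]
 [ 0.99814299  0.0429847  -0.04316124  0.11512867]
 [-0.01102966 -0.56930806 -0.82205029  0.90984744]
 [ 0.          0.          0.          1.        ]]
side [[377.5282145    0.         321.11353364]
 [  0.         377.5282145  193.44203907]
 [  0.           0.           1.        ]] 0.021730050191944694 [[-0.87402743 -0.21853085  0.43395888  0.14471654]
 [-0.4855063   0.42767062 -0.76248375  0.76390822]
 [-0.01896524 -0.87712149 -0.47989396  0.56023807]
 [ 0.          0.          0.          1.        ]]
```

View pics/scene0.png

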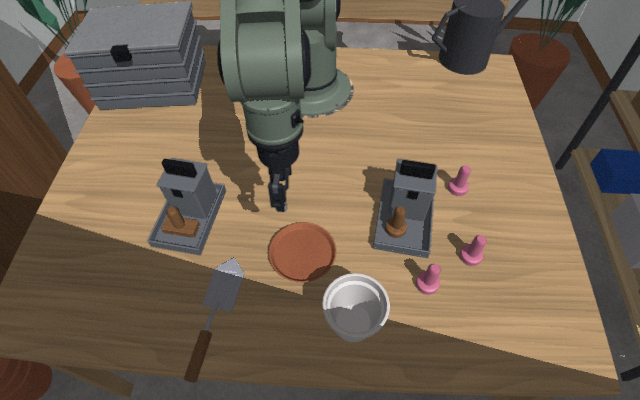

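View pics/side0.png

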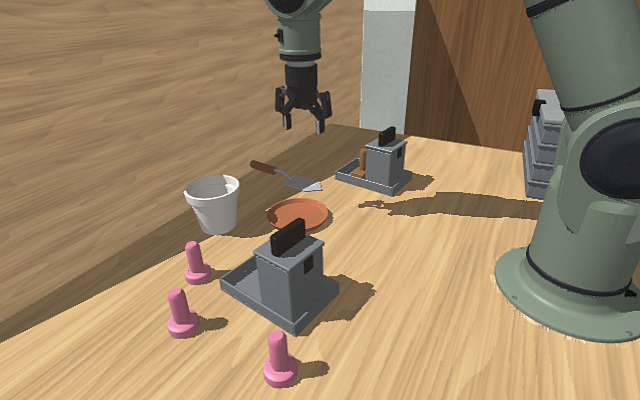

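The scene view shows two olive-wood candidates: one at (397,222) with a round foot in the right-hand tray, and one at (178,222) with a block foot in the left-hand tray. The three pink pieces at (460,180), (474,250) and (430,278) are look-alikes. The round-footed one fits, so tray1 is the tray on the image right (+y). I'll confirm this in a crop while measuring.

Run:
```python
from h import *
f=dict(np.load("scene0.npz")); W=pts(f); c=f["color"]
g=dict(np.load("side0.npz")); G=pts(g); d=g["color"]
a=cv2.resize(c[145:265,360:500],None,fx=4,fy=4,interpolation=cv2.INTER_CUBIC)
cv2.imwrite("pics/crop1.png",a[...,::-1])
def rect(n,P):
    (x,y),s,an=cv2.minAreaRect(P[:,:2].astype(np.float32)); print(n,len(P),'c',round(x,4),round(y,4),'size',np.round(s,4),'ang',round(an,2),'z',np.round(np.nanpercentile(P[:,2],[5,50,95]),4))
for nm,W,c in(("scene",W,c),("side",G,d)):
    hsv=cv2.cvtColor(c,cv2.COLOR_RGB2HSV); H,S,V=[hsv[...,i].astype(int) for i in range(3)]
    bench=W[(abs(W[...,2])<.015)&(W[...,0]>.4)&(W[...,0]<.5)]; print(nm,'bench z',np.median(bench[:,2]) if len(bench) else None)
    x,y,z=W[...,0],W[...,1],W[...,2]
    for side,m in(("L",(y>.1)&(y<.45)),("R",(y<-.12)&(y>-.45))):
        m=m&(x>.4)&(x<.9)
        grey=(S<70)
        for n,mm in(("grip",m&(z>.15)&(z<.21)&(V<70)),("griptop",m&(z>.172)&(z<.21)&(V<70)),("lid",m&(z>.128)&(z<.148)&grey&(V>70)),("traywall",m&grey&(z>.022)&(z<.035)),("wood",m&(S>110)&(H<20)&(z>.04)&(z<.13)),("woodtop",m&(S>110)&(H<20)&(z>.088)&(z<.12)),("foot",m&(S>110)&(H<20)&(z>.015)&(z<.028))):
            P=W[mm]
            if len(P)>5: rect(nm+side+n,P)
    m=(S>110)&(H<12)&(x>.5)&(x<.95)&(abs(y)<.2)&(z<.05)&(z>.0)
    if m.sum()>5: rect(nm+"saucer",W[m]); rect(nm+"rim",W[m&(z>.013)])
```

```text
scene bench z -9.400481038146502e-06
sceneLgrip 418 c 0.4832 0.2966 size [0.079  0.0175] ang 82.59 z [0.1523 0.1721 0.1812]
sceneLgriptop 212 c 0.4832 0.2968 size [0.0786 0.0175] ang 82.59 z [0.1734 0.1787 0.1817]
sceneLlid 669 c 0.483 0.2978 size [0.1029 0.0942] ang 79.9 z [0.1346 0.138  0.1401]
sceneLtraywall 700 c 0.6497 0.2489 size [0.1691 0.4597] ang 72.9 z [0.023  0.0289 0.0336]
sceneLwood 205 c 0.5601 0.2625 size [0.0247 0.0269] ang 46.64 z [0.0438 0.0807 0.0961]
sceneLwoodtop 83 c 0.5597 0.2623 size [0.0239 0.0252] ang 52.6 z [0.0884 0.0937 0.0967]
sceneLfoot 251 c 0.5948 0.1844 size [0.0641 0.2244] ang 28.4 z [0.0163 0.0234 0.027 ]
sceneRgrip 398 c 0.5086 -0.2783 size [0.0802 0.0202] ang 81.48 z [0.1529 0.1742 0.1806]
sceneRgriptop 215 c 0.5077 -0.2787 size [0.079  0.0186] ang 81.48 z [0.1738 0.1786 0.181 ]
sceneRlid 745 c 0.5062 -0.2798 size [0.1038 0.0931] ang 83.54 z [0.1337 0.1372 0.1399]
sceneRtraywall 685 c 0.662 -0.2736 size [0.4121 0.1848] ang 7.25 z [0.0227 0.028  0.0325]
sceneRwood 219 c 0.59 -0.2971 size [0.0253 0.0254] ang 76.95 z [0.0447 0.0771 0.0961]
sceneRwoo
[... 894 characters left out ...]
1808]
sideRgriptop 79 c 0.5039 -0.2744 size [0.0745 0.017 ] ang 78.93 z [0.1729 0.1787 0.1813]
sideRlid 273 c 0.5049 -0.2786 size [0.1056 0.0924] ang 82.09 z [0.1337 0.1381 0.1395]
sideRtraywall 484 c 0.6454 -0.2748 size [0.4337 0.1826] ang 6.83 z [0.0228 0.028  0.0329]
sideRwood 95 c 0.5887 -0.2932 size [0.016  0.0312] ang 25.56 z [0.0427 0.0723 0.0952]
sideRwoodtop 24 c 0.5893 -0.2944 size [0.0159 0.0288] ang 24.38 z [0.088  0.0934 0.0966]
sideRfoot 145 c 0.7384 -0.2273 size [0.3467 0.062 ] ang 18.38 z [0.0171 0.025  0.0277]
sidesaucer 1394 c 0.647 0.0201 size [0.1712 0.1713] ang 23.5 z [0.0052 0.0072 0.0182]
siderim 290 c 0.6419 0.024 size [0.165  0.1602] ang 23.5 z [0.0134 0.0169 0.0195]
```

View pics/crop1.png

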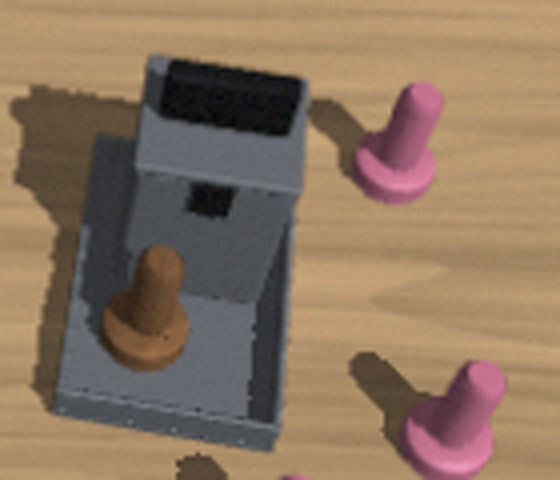

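The crop shows the olive-wood piece with a round foot at (397,222) in the tray on the +y side, so that is tray1. Caddy1's grip centre is near (0.4815, 0.298) and its top is at 0.180 m, as expected. I'll move above it for a wrist look.

carry_out:
  targets:
    - [33,-16,-15,0,0,0,0]
    - [33,-16,-15,0,0,0,0]
    - [33,-16,-15,0,0,0,0]
    - [33,-16,-15,0,0,0,0]
    - [33,-16,0,0,0,0,0]
  force: 80

```text
clock: 0.52
position: [0.5449, 0.1667, 0.2603]
tool_rot: [3.139, -0.001, 1.57]
force: [0.9, 0.2, -0.2]
grip_width: 0.0852
```

carry_out:
  targets:
    - [33,-16,0,0,0,0,0]
    - [33,-16,0,0,0,0,0]
    - [33,-16,0,0,0,0.7,0]
    - [33,-16,0,0,0,0.7,0]
    - [0,0,0,0,0,0,0]

```text
clock: 0.93
position: [0.4795, 0.3051, 0.2576]
tool_rot: [-3.139, -0.002, 1.427]
force: [-0.2, 1.0, 0.1]
grip_width: 0.0855
```

carry_out:
  targets:
    - [0,0,0,0,0,0,0]
    - [0,0,0,0,0,0,0]

```text
clock: 1.1
position: [0.4835, 0.2976, 0.2576]
tool_rot: [-3.141, 0.001, 1.425]
force: [-0.4, 0.2, -1.4]
grip_width: 0.0856
```

```bash
cat >> h.py <<'E'
from scipy.spatial.transform import Rotation as Ro
def wrist():
    s=bot.observe(); f=bot.grab_frame("wrist")
    T=np.eye(4); T[:3,:3]=Ro.from_euler("xyz",s["tool_rot"]).as_matrix(); T[:3,3]=s["position"]
    return f, pts(f,T@f["T_tool_cam"]), s
def rect(n,P):
    P=P[np.isfinite(P[:,0])]
    if len(P)<6: print(n,len(P)); return
    (x,y),s,an=cv2.minAreaRect(P[:,:2].astype(np.float32)); print(n,len(P),'c',round(x,4),round(y,4),'size',np.round(s,4),'ang',round(an,2),'z',np.round(np.nanpercentile(P[:,2],[5,50,95]),4))
def report(W,c,box=(.36,.68,.17,.40)):
    hsv=cv2.cvtColor(c,cv2.COLOR_RGB2HSV); H,S,V=[hsv[...,i].astype(int) for i in range(3)]
    x,y,z=W[...,0],W[...,1],W[...,2]; m=(x>box[0])&(x<box[1])&(y>box[2])&(y<box[3])
    rect("griptop",W[m&(z>.172)&(z<.19)&(V<75)]); rect("lid",W[m&(z>.128)&(z<.146)&(S<70)])
    rect("traywall",W[m&(S<70)&(z>.020)&(z<.036)&(V>40)]); rect("woodtop",W[m&(S>110)&(H<20)&(z>.085)&(z<.12)])
    rect("foot",W[m&(S>110)&(H<20)&(z>.015)&(z<.028)])
E
python3 - <<'E'
from h import *
f,W,s=wrist(); print(s["position"],s["tool_rot"],s["clock"],f["T_tool_cam"])
cv2.imwrite("pics/w1.png",f["color"][...,::-1]); report(W,f["color"])
for n in("scene","side"):
    g=dict(np.load(n+"0.npz")); print(n); report(pts(g),g["color"])
E
```

```text
[0.48353321 0.29761975 0.25755702] [-3.14145030e+00  7.02082759e-04  1.42504155e+00] 1.1 [[-3.30721820e-04 -9.54720767e-01 -2.97503190e-01  7.59069788e-02]
 [ 9.99999238e-01  3.81770186e-05 -1.23417151e-03 -7.49390556e-05]
 [ 1.18964695e-03 -2.97503371e-01  9.54720026e-01 -1.76976430e-01]
 [ 0.00000000e+00  0.00000000e+00  0.00000000e+00  1.00000000e+00]]
griptop 1852 c 0.4793 0.2988 size [0.0786 0.0179] ang 81.16 z [0.1775 0.1804 0.1816]
lid 7486 c 0.48 0.2981 size [0.1016 0.0931] ang 81.6 z [0.1374 0.1387 0.1399]
traywall 1669 c 0.52 0.2887 size [0.1386 0.2095] ang 81.6 z [0.0225 0.0301 0.032 ]
woodtop 493 c 0.554 0.264 size [0.028  0.0289] ang 85.82 z [0.0878 0.0945 0.0963]
foot 509 c 0.5866 0.2875 size [0.1329 0.0476] ang 31.64 z [0.0227 0.0257 0.0275]
scene
griptop 215 c 0.4832 0.297 size [0.0791 0.0175] ang 82.59 z [0.1734 0.1787 0.1816]
lid 774 c 0.483 0.2978 size [0.1029 0.0942] ang 79.9 z [0.1335 0.138  0.1408]
traywall 587 c 0.5229 0.2876 size [0.1418 0.2108] ang 81.38 z [0.0212 0.0287 0.033 ]
woodtop 95 c 0.5603 0.2622 size [0.0244 0.0262] ang 52.6 z [0.0859 0.0931 0.0966]
foot 191 c 0.5618 0.2615 size [0.0529 0.0456] ang 78.27 z [0.0176 0.0244 0.0271]
side
griptop 332 c 0.4798 0.3002 size [0.0783 0.0177] ang 81.03 z [0.1732 0.1795 0.1811]
lid 1221 c 0.4795 0.3 size [0.1012 0.0943] ang 81.17 z [0.1335 0.1383 0.1402]
traywall 1404 c 0.5216 0.2892 size [0.1421 0.2126] ang 81.92 z [0.0208 0.0282 0.033 ]
woodtop 0
foot 0
```

View pics/w1.png

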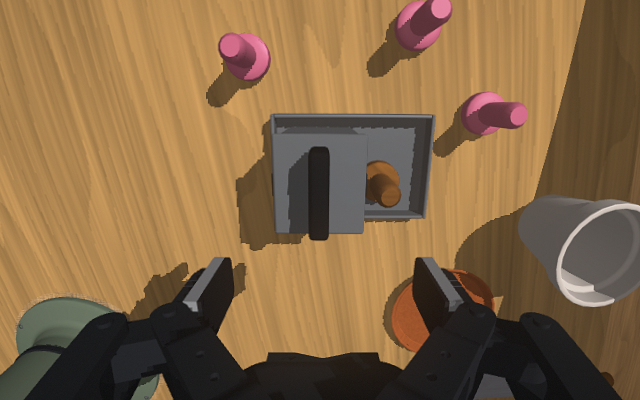

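The wrist view has the caddy's black grip at (318,193), the tray around (352,167) and the tamper behind it at (385,185). The yaw already matches at 81.6°, and I need about -3 mm along tool y. Descending to grip.

carry_out:
  targets:
    - [0,-3,27,0,0,0,0]
    - [0,0,27,0,0,0,0]
    - [0,0,27,0,0,0,0]
    - [0,0,26,0,0,0,0]
    - [0,0,0,0,0,0,0]

```text
clock: 1.57
position: [0.4792, 0.2958, 0.1466]
tool_rot: [-3.137, 0.005, 1.423]
force: [-0.6, -1.7, -0.2]
grip_width: 0.0854
```

carry_out:
  targets:
    - [0,0,0,0,0,0,120]
    - [0,0,0,0,0,0,160]
    - [0,0,0,0,0,0,180]
    - [0,0,0,0,0,0,200]
    - [0,0,0,0,0,0,220]
  force: 80

```text
clock: 1.98
position: [0.4809, 0.2987, 0.1519]
tool_rot: [3.14, -0.001, 1.424]
force: [0.2, -0.8, 0.8]
grip_width: 0.0256
```

carry_out:
  targets:
    - [0,0,0,0,0,0,255]
    - [0,0,0,0,0,0,255]
    - [0,0,0,0,0,0,255]
    - [0,0,0,0,0,0,255]
    - [0,0,0,0,0,0,255]

```text
clock: 2.4
position: [0.4804, 0.2985, 0.1508]
tool_rot: [-3.141, 0.0, 1.424]
force: [0.4, -0.5, 0.2]
grip_width: -0.0001
```

Run:
```python
from h import *
s=bot.observe(); print(s)
for n in("side",):
    g=bot.grab_frame(n); report(pts(g),g["color"])
```

```text
{'clock': 2.4, 'qpos': array([-0.58548407,  0.48410703, -0.10333087,  1.80290181,  0.0634529 ,
        0.85790169, -0.86517946]), 'qd': array([ 6.00571459e-04,  6.88103844e-04, -1.47543085e-03,  6.34496383e-04,
       -1.92781092e-03, -2.50689335e-03, -1.98037125e-05]), 'joint_efforts': array([ 2.55208848e-03, -8.50391436e+01,  5.42362221e-01, -3.28050292e+01,
        1.58770813e-02,  5.04866213e-03,  6.86397925e-04]), 'position': array([0.48044782, 0.29850884, 0.15079313]), 'tool_rot': array([-3.14148213e+00,  6.27538193e-05,  1.42416618e+00]), 'force': array([ 0.38379788, -0.4765243 ,  0.20559937]), 'moment': array([ 0.01267384, -0.0303328 , -0.02931033]), 'grip_width': -6.134153983461457e-05}
griptop 303 c 0.4802 0.3006 size [0.0776 0.0184] ang 81.18 z [0.173  0.1794 0.1812]
lid 1231 c 0.4794 0.2994 size [0.1016 0.0945] ang 79.86 z [0.1332 0.1383 0.1405]
traywall 1394 c 0.5218 0.289 size [0.1425 0.2134] ang 81.61 z [0.021  0.0282 0.033 ]
woodtop 0
foot 0
```

The fingers shut fully to 0 mm, so nothing is gripped. I'll look before doing anything else.

Run:
```python
from h import *
g=bot.grab_frame("side"); c=g["color"]
f,W,s=wrist()
a=cv2.resize(c[130:350,180:400],None,fx=2.3,fy=2.3); b=cv2.resize(f["color"],None,fx=0.45,fy=0.45)
o=np.zeros((560,800,3),np.uint8); o[:a.shape[0],:a.shape[1]]=a; b=b[:, :800-a.shape[1]]
o[:b.shape[0],a.shape[1]:a.shape[1]+b.shape[1]]=b
cv2.imwrite("pics/s2.png",o[...,::-1]); print(s["grip_width"],s["position"])
```

```text
-0.0002736576397564362 [0.48045131 0.29854421 0.1507889 ]
```

View pics/s2.png

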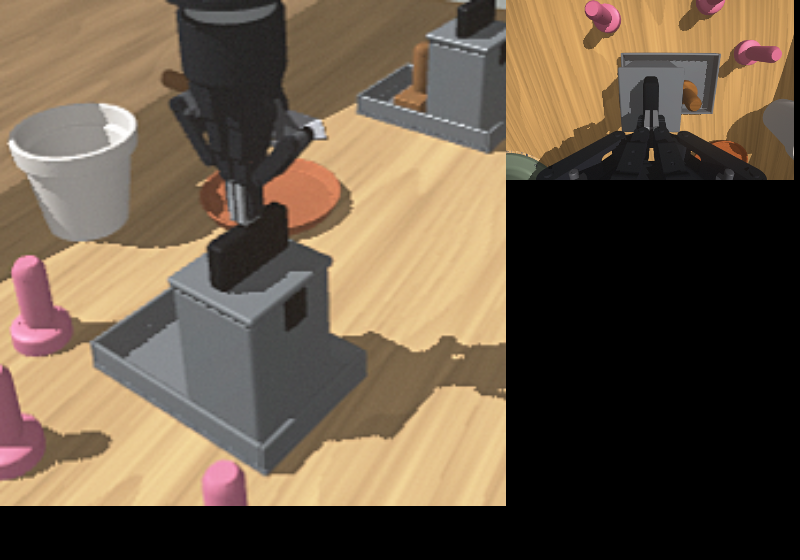

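Run:
```python
from h import *
g=bot.grab_frame("side"); W=pts(g)
# finger region in the side crop (215..265,150..230)/2.3 + (180,130)
def box(W,u0,u1,v0,v1,st=4):
    for v in range(v0,v1,st): print(v,[tuple(np.round(W[v,u],3)) for u in range(u0,u1,5)])
box(W,275,296,206,232)
f,Q,s=wrist(); print(s["position"],s["tool_rot"])
print('wrist'); box(Q,305,335,165,265,12)
```

```text
206 [(np.float64(0.717), np.float64(0.025), np.float64(0.017)), (np.float64(0.485), np.float64(0.31), np.float64(0.229)), (np.float64(0.473), np.float64(0.312), np.float64(0.233)), (np.float64(0.461), np.float64(0.315), np.float64(0.238)), (np.float64(0.451), np.float64(0.314), np.float64(0.241))]
210 [(np.float64(0.714), np.float64(0.031), np.float64(0.007)), (np.float64(0.487), np.float64(0.309), np.float64(0.22)), (np.float64(0.473), np.float64(0.313), np.float64(0.226)), (np.float64(0.468), np.float64(0.305), np.float64(0.224)), (np.float64(0.452), np.float64(0.313), np.float64(0.232))]
214 [(np.float64(0.702), np.float64(0.047), np.float64(0.006)), (np.float64(0.488), np.float64(0.308), np.float64(0.212)), (np.float64(0.476), np.float64(0.31), np.float64(0.216)), (np.float64(0.469), np.float64(0.305), np.float64(0.215)), (np.float64(0.651), np.float64(0.023), np.float64(0.008))]
218 [(np.float64(0.69), np.float64(0.064), np.float64(0.006)), (np.float64(0.488), np.float64(0.309), np.float64(0.204)), (np.float64(0.477), np.float64(0.31), np.float64(0.207)), (np.float64(0.469), np.
[... 3578 characters left out ...]
oat64(0.471), np.float64(0.303), np.float64(0.177)), (np.float64(0.476), np.float64(0.31), np.float64(0.193)), (np.float64(0.478), np.float64(0.31), np.float64(0.194)), (np.float64(0.481), np.float64(0.31), np.float64(0.194)), (np.float64(0.483), np.float64(0.309), np.float64(0.194)), (np.float64(0.485), np.float64(0.309), np.float64(0.194))]
261 [(np.float64(0.473), np.float64(0.307), np.float64(0.199)), (np.float64(0.476), np.float64(0.31), np.float64(0.205)), (np.float64(0.479), np.float64(0.31), np.float64(0.206)), (np.float64(0.481), np.float64(0.31), np.float64(0.206)), (np.float64(0.483), np.float64(0.309), np.float64(0.206)), (np.float64(0.485), np.float64(0.308), np.float64(0.204))]
```

Run:
```python
from h import *
g=dict(np.load("side0.npz")); W=pts(g)
m=(abs(W[...,0]-.625)<.09)&(abs(W[...,1])<.05)&(W[...,2]>.1)&(W[...,2]<.4)
P=W[m]; print(np.percentile(P[:,2],[0,.5,1,2,5]), P[P[:,2]<.235][:,:2].min(0),P[P[:,2]<.235][:,:2].max(0))
g=bot.grab_frame("scene"); W=pts(g); c=g["color"]
m=(abs(W[...,0]-.48)<.06)&(abs(W[...,1]-.3)<.02)&(W[...,2]>.184)&(W[...,2]<.35)
v,u=np.where(m); print(u.min(),u.max(),v.min(),v.max()); print(np.sort(W[m][:,2])[:15])
cv2.imwrite("pics/sc3.png",cv2.resize(c[100:260,330:490],None,fx=3.7,fy=3.7)[...,::-1])
```

```text
Traceback (most recent call last):
ValueError: zero-size array to reduction operation minimum which has no identity
```

Run:
```python
from h import *
g=dict(np.load("side0.npz")); W=pts(g)
m=(abs(W[...,0]-.625)<.09)&(abs(W[...,1])<.06)&(W[...,2]>.12)&(W[...,2]<.5)
P=W[m]; print(len(P)); print(np.percentile(P[:,2],[0,.5,1,2,5,20]))
for a in np.arange(.2,.36,.01):
    q=P[(P[:,2]>a)&(P[:,2]<a+.01)]
    if len(q): print(round(a,3),len(q),np.round(q.min(0),3),np.round(q.max(0),3))
```

```text
4177
[0.24535379 0.24968621 0.25388026 0.26028079 0.27889396 0.32007021]
0.24 22 [ 0.575 -0.013  0.245] [0.674 0.012 0.25 ]
0.25 56 [ 0.568 -0.009  0.25 ] [0.683 0.014 0.26 ]
0.26 70 [ 0.568 -0.012  0.26 ] [0.681 0.013 0.27 ]
0.27 67 [ 0.568 -0.011  0.27 ] [0.681 0.014 0.28 ]
0.28 61 [ 0.565 -0.008  0.28 ] [0.689 0.016 0.29 ]
0.29 152 [ 0.55  -0.012  0.29 ] [0.699 0.015 0.3  ]
0.3 192 [ 0.552 -0.013  0.3  ] [0.699 0.018 0.31 ]
0.31 215 [ 0.553 -0.016  0.31 ] [0.696 0.019 0.32 ]
0.32 188 [ 0.554 -0.016  0.32 ] [0.695 0.021 0.33 ]
0.33 239 [ 0.555 -0.012  0.33 ] [0.693 0.023 0.34 ]
0.34 238 [ 0.556 -0.01   0.34 ] [0.692 0.015 0.35 ]
0.35 81 [ 0.587 -0.009  0.35 ] [0.662 0.036 0.36 ]
```

Both cameras put the fingers at the right x and y, but their real tips sit about 33 mm short of the reported TCP. The shut tips are at z≈0.183 against a reported 0.151, and the open tips were at 0.247 against 0.197. They closed in the air just above the grip, and the caddy hasn't moved. I'll open, go about 38 mm lower and grip again.

carry_out:
  targets:
    - [0,0,-8,0,0,0,0]
    - [0,0,0,0,0,0,0]
    - [0,0,0,0,0,0,0]
    - [0,0,0,0,0,0,0]
    - [0,0,0,0,0,0,0]

```text
clock: 3.07
position: [0.4805, 0.2985, 0.1588]
tool_rot: [-3.142, 0.0, 1.424]
force: [-0.8, -0.5, 0.2]
grip_width: 0.0606
```

carry_out:
  targets:
    - [0,0,15,0,0,0,0]
    - [0,0,15,0,0,0,0]
    - [0,0,15,0,0,0,0]
    - [0,0,0,0,0,0,0]
    - [0,0,0,0,0,0,80]

```text
clock: 3.48
position: [0.4801, 0.2983, 0.1135]
tool_rot: [-3.141, 0.001, 1.424]
force: [0.0, 0.8, 0.4]
grip_width: 0.0755
```

carry_out:
  targets:
    - [0,0,0,0,0,0,120]
    - [0,0,0,0,0,0,160]
    - [0,0,0,0,0,0,200]
    - [0,0,0,0,0,0,220]
    - [0,0,0,0,0,0,255]

```text
clock: 3.9
position: [0.4805, 0.2987, 0.1144]
tool_rot: [3.141, -0.0, 1.424]
force: [-2.4, -1.7, 5.3]
grip_width: 0.0169
```

carry_out:
  targets:
    - [0,0,0,0,0,0,255]
    - [0,0,0,0,0,0,255]
    - [0,0,0,0,0,0,255]
    - [0,0,0,0,0,0,255]

```text
clock: 4.23
position: [0.4805, 0.2987, 0.1143]
tool_rot: [3.141, -0.0, 1.424]
force: [-2.9, -0.9, 5.7]
grip_width: 0.0168
```

Run:
```python
from h import *
s=bot.observe(); print(s["position"],s["tool_rot"],s["force"],s["moment"],s["grip_width"])
for n in("side",):
    g=bot.grab_frame(n); report(pts(g),g["color"])
```

```text
[0.48045798 0.29867902 0.11433725] [ 3.14145565e+00 -3.58489617e-04  1.42418191e+00] [-2.87311424 -0.8596119   5.7176452 ] [-0.14506438  0.53560502 -0.07221569] 0.016811575051076555
griptop 273 c 0.4823 0.3152 size [0.0467 0.0472] ang 82.3 z [0.173 0.18  0.188]
lid 1220 c 0.4804 0.2993 size [0.1011 0.0945] ang 81.68 z [0.1335 0.1384 0.1402]
traywall 1403 c 0.5217 0.2893 size [0.142  0.2126] ang 81.93 z [0.0208 0.0283 0.0333]
woodtop 0
foot 0
```

It's gripped: width 16.8 mm, and the lid centre moved less than 1 mm. The put-back reference is TCP (0.4803, 0.2985, 0.1143). Lifting 90 mm, then aside.

carry_out:
  targets:
    - [0,0,-8,0,0,0,255]
    - [0,0,-20,0,0,0,255]
    - [0,0,-26,0,0,0,255]
    - [0,0,-24,0,0,0,255]
    - [0,0,-12,0,0,0,255]

```text
clock: 4.7
position: [0.4811, 0.2988, 0.2069]
tool_rot: [3.14, -0.002, 1.424]
force: [0.4, 0.1, -4.9]
grip_width: 0.0168
```

carry_out:
  targets:
    - [-10,0,0,0,0,0,255]
    - [-20,2,0,0,0,0,255]
    - [-30,3,0,0,0,0,255]
    - [-30,3,0,0,0,0,255]
    - [-30,3,0,0,0,0,255]

```text
clock: 5.12
position: [0.4729, 0.1762, 0.2032]
tool_rot: [-3.141, 0.001, 1.424]
force: [0.9, 0.0, -5.2]
grip_width: 0.0169
```

carry_out:
  targets:
    - [-30,3,0,0,0,0,255]
    - [-30,3,0,0,0,0,255]
    - [-30,3,0,0,0,0,255]
    - [-30,3,0,0,0,0,255]
    - [-30,3,0,0,0,0,255]

```text
clock: 5.53
position: [0.4657, 0.0256, 0.2034]
tool_rot: [-3.141, 0.0, 1.424]
force: [0.1, -0.0, -5.6]
grip_width: 0.0168
```

carry_out:
  targets:
    - [-30,2,0,0,0,0,255]
    - [-20,0,0,0,0,0,255]
    - [-10,0,10,0,0,0,255]
    - [0,0,20,0,0,0,255]
    - [0,0,20,0,0,0,255]

```text
clock: 5.95
position: [0.4595, -0.0333, 0.1533]
tool_rot: [3.141, 0.0, 1.422]
force: [0.3, 1.1, -5.7]
grip_width: 0.0168
```

carry_out:
  targets:
    - [0,0,20,0,0,0,255]
    - [0,0,10,0,0,0,255]
    - [0,0,6,0,0,0,255]
    - [0,0,4,0,0,0,255]
    - [0,0,0,0,0,0,255]

```text
clock: 6.37
position: [0.4595, -0.0322, 0.1134]
tool_rot: [-3.141, 0.0, 1.424]
force: [0.6, -0.4, -5.3]
grip_width: 0.0169
```

Run:
```python
from h import *
s=bot.observe(); print(s["clock"],s["position"],s["tool_rot"],s["force"],s["moment"],s["grip_width"])
for n in("scene","side"):
    g=bot.grab_frame(n); print(n);report(pts(g),g["color"],(.36,.6,-.13,.1)); report(pts(g),g["color"])
    cv2.imwrite(f"pics/{n}4.png",g["color"][...,::-1])
```

```text
6.3667 [ 0.45951651 -0.03224514  0.11337901] [-3.14066941e+00  2.29086968e-04  1.42393520e+00] [ 0.59665204 -0.40958168 -5.27273671] [0.00531122 0.01573446 0.01090898] 0.01685956134785895
scene
griptop 95 c 0.4674 -0.0331 size [0.0765 0.0341] ang 88.09 z [0.1729 0.1784 0.1816]
lid 713 c 0.4623 -0.0331 size [0.1001 0.0934] ang 82.38 z [0.1329 0.1369 0.14  ]
traywall 143 c 0.4893 -0.0171 size [0.0587 0.121 ] ang 30.48 z [0.0212 0.0289 0.0356]
woodtop 0
foot 139 c 0.5768 0.0269 size [0.1407 0.0443] ang 89.97 z [0.0153 0.0175 0.0206]
griptop 0
lid 0
traywall 643 c 0.5218 0.2878 size [0.1415 0.2142] ang 81.56 z [0.0212 0.0288 0.032 ]
woodtop 87 c 0.5604 0.2625 size [0.0242 0.0233] ang 61.55 z [0.0868 0.0937 0.0973]
foot 195 c 0.5628 0.2612 size [0.0523 0.0458] ang 74.79 z [0.018  0.0243 0.0272]
side
griptop 144 c 0.4658 -0.0223 size [0.0532 0.0473] ang 53.38 z [0.1737 0.1798 0.1893]
lid 579 c 0.4594 -0.0312 size [0.1019 0.093 ] ang 82.28 z [0.1319 0.1378 0.1401]
traywall 236 c 0.4407 -0.0056 size [0.123  0.0626] ang 38.45 z [0.0208 0.0278 0.0348]
woodtop 0
foot 83 c 0.578 0.0275 size [0.143 0.043] ang 89.72 z [0.0157 0.0178 0.0193]
griptop 0
lid 0
traywall 1292 c 0.5223 0.2894 size [0.1422 0.2133] ang 81.8 z [0.0208 0.0279 0.0316]
woodtop 120 c 0.5539 0.2658 size [0.0264 0.0241] ang 58.65 z [0.0864 0.0927 0.0965]
foot 267 c 0.5656 0.2473 size [0.0523 0.0953] ang 31.26 z [0.0168 0.0249 0.0273]
```

View pics/side4.png

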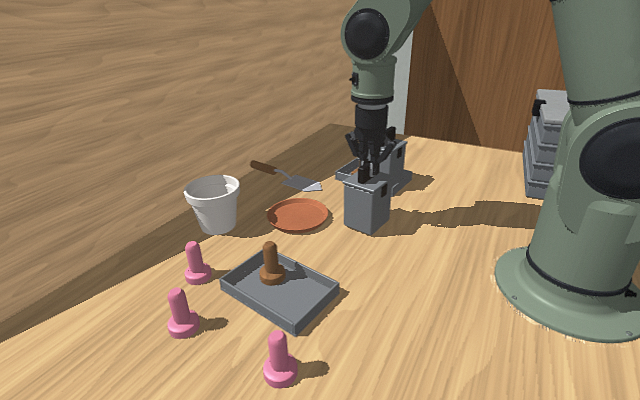

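The caddy hangs upright about 4 mm over clear bench (368,205), and the tamper still stands in tray1 at (270,265). Setting the caddy down.

carry_out:
  targets:
    - [0,0,2,0,0,0,255]
    - [0,0,2,0,0,0,255]
    - [0,0,0.5,0,0,0,255]
    - [0,0,0,0,0,0,255]
    - [0,0,0,0,0,0,255]

```text
clock: 6.88
position: [0.46, -0.0321, 0.1094]
tool_rot: [3.141, -0.0, 1.424]
force: [-0.4, 0.1, -5.1]
grip_width: 0.0169
```

carry_out:
  targets:
    - [0,0,1,0,0,0,255]
    - [0,0,0,0,0,0,255]
    - [0,0,0,0,0,0,255]

```text
clock: 7.13
position: [0.4602, -0.0321, 0.1093]
tool_rot: [3.141, -0.0, 1.424]
force: [-7.9, 0.7, 23.0]
grip_width: 0.0171
```

Contact at z=0.1093, exactly as predicted. Easing off, releasing and rising.

carry_out:
  targets:
    - [0,0,-0.7,0,0,0,255]
    - [0,0,0,0,0,0,200]
    - [0,0,0,0,0,0,150]
    - [0,0,0,0,0,0,100]
    - [0,0,0,0,0,0,50]

```text
clock: 7.55
position: [0.4601, -0.0321, 0.109]
tool_rot: [3.141, -0.0, 1.424]
force: [0.3, -0.0, 0.1]
grip_width: 0.0538
```

carry_out:
  targets:
    - [0,0,0,0,0,0,0]
    - [0,0,0,0,0,0,0]
    - [0,0,-20,0,0,0,0]
    - [0,0,-30,0,0,0,0]
    - [0,0,-30,0,0,0,0]

```text
clock: 7.97
position: [0.4593, -0.0321, 0.1896]
tool_rot: [-3.14, 0.0, 1.424]
force: [1.2, -0.8, 0.5]
grip_width: 0.0854
```

carry_out:
  targets:
    - [0,0,-30,0,0,0,0]
    - [0,0,0,0,0,0,0]
    - [0,0,0,0,0,0,0]

```text
clock: 8.22
position: [0.4607, -0.032, 0.2203]
tool_rot: [3.139, -0.001, 1.424]
force: [-0.4, 0.5, -0.9]
grip_width: 0.0853
```

Run:
```python
from h import *
f,W,s=wrist(); print(s["clock"],s["position"],s["tool_rot"],s["force"],s["grip_width"]); report(W,f["color"],(.36,.6,-.13,.1)); 
c=f["color"];hsv=cv2.cvtColor(c,cv2.COLOR_RGB2HSV); m=(hsv[...,1]>110)&(hsv[...,0]<12)&(W[...,0]>.5)&(W[...,0]<.75)&(abs(W[...,1]-.02)<.1)&(W[...,2]>.003); rect("saucer",W[m])
for n in("scene","side"):
    g=bot.grab_frame(n); print(n);report(pts(g),g["color"],(.36,.6,-.13,.1))
```

```text
8.2167 [ 0.46074398 -0.03201245  0.22029931] [ 3.13867090e+00 -6.15398958e-04  1.42416061e+00] [-0.36236977  0.54745913 -0.91113366] 0.0852978419866131
griptop 2248 c 0.4593 -0.0322 size [0.0791 0.0177] ang 81.63 z [0.1733 0.1754 0.1767]
lid 9155 c 0.4593 -0.0322 size [0.1016 0.0932] ang 81.72 z [0.1324 0.1337 0.1348]
traywall 60 c 0.4658 0.0153 size [0.0022 0.0805] ang 81.74 z [0.0301 0.0314 0.0328]
woodtop 0
foot 738 c 0.5519 0.047 size [0.1341 0.1626] ang 66.18 z [0.0155 0.0183 0.0198]
saucer 15842 c 0.6379 0.0272 size [0.1665 0.1664] ang 26.45 z [0.0055 0.0071 0.0184]
scene
griptop 155 c 0.463 -0.0319 size [0.0757 0.0178] ang 80.7 z [0.1724 0.1747 0.1772]
lid 718 c 0.4626 -0.0325 size [0.0992 0.0936] ang 82.02 z [0.1301 0.133  0.1402]
traywall 139 c 0.4873 -0.0153 size [0.0626 0.1247] ang 33.45 z [0.0206 0.0282 0.035 ]
woodtop 0
foot 142 c 0.578 0.028 size [0.1386 0.0427] ang 89.63 z [0.0153 0.0172 0.02  ]
side
griptop 101 c 0.4602 -0.0302 size [0.0804 0.0184] ang 83.41 z [0.173  0.1751 0.1763]
lid 579 c 0.46 -0.0311 size [0.1032 0.0916] ang 82.32 z [0.1295 0.1334 0.1412]
traywall 233 c 0.4409 -0.0058 size [0.1237 0.0638] ang 37.77 z [0.0209 0.0281 0.0349]
woodtop 1
foot 80 c 0.5771 0.0303 size [0.1379 0.0421] ang 88.61 z [0.0155 0.0178 0.0195]
```

The caddy is released and standing at (0.4595, -0.032). Moving over the tamper.

carry_out:
  targets:
    - [20,3,0,0,0,0,0]
    - [35,6,0,0,0,0,0]
    - [35,6,0,0,0,0,0]
    - [35,6,0,0,0,0,0]
    - [35,6,0,0,0,0,0]
  force: 50

```text
clock: 8.78
position: [0.5098, 0.1238, 0.2179]
tool_rot: [-3.14, 0.001, 1.424]
force: [-0.0, -0.1, -0.8]
grip_width: 0.0851
```

carry_out:
  targets:
    - [35,6,0,0,0,0,0]
    - [35,6,10,0,0,0,0]
    - [35,6,10,0,0,0,0]
    - [27,4,10,0,0,0,0]
    - [15,2,10,0,0,0,0]

```text
clock: 9.2
position: [0.5547, 0.2677, 0.1767]
tool_rot: [-3.139, 0.0, 1.427]
force: [0.2, -0.3, 0.2]
grip_width: 0.0855
```

carry_out:
  targets:
    - [0,0,0,0,0,0,0]
    - [0,0,0,0,0,0,0]
    - [0,0,0,0,0,0,0]

```text
clock: 9.45
position: [0.5551, 0.2632, 0.1784]
tool_rot: [-3.141, 0.001, 1.423]
force: [-0.6, -0.1, -0.1]
grip_width: 0.0853
```

Run:
```python
from h import *
f,W,s=wrist(); print(s["clock"],s["position"],s["tool_rot"]); report(W,f["color"],(.45,.63,.2,.33))
c=f["color"];hsv=cv2.cvtColor(c,cv2.COLOR_RGB2HSV); m=(hsv[...,1]>110)&(hsv[...,0]<20)&(abs(W[...,0]-.556)<.05)&(abs(W[...,1]-.264)<.05)
for a in(.03,.04,.05,.06,.07,.08,.09): rect(str(a),W[m&(W[...,2]>a)&(W[...,2]<a+.01)])
rect("footw",W[m&(W[...,2]>.0185)&(W[...,2]<.026)&(hsv[...,1]>130)])
g=dict(np.load("scene0.npz"));W=pts(g);c=g["color"];hsv=cv2.cvtColor(c,cv2.COLOR_RGB2HSV)
m=(hsv[...,1]>150)&(hsv[...,0]<10)&(abs(W[...,0]-.645)<.1)&(abs(W[...,1]-.022)<.1); rect("saucer scene",W[m])
```

```text
9.45 [0.55511239 0.26315704 0.17842102] [-3.14077228e+00  1.18427114e-03  1.42342577e+00]
griptop 0
lid 0
traywall 1717 c 0.5409 0.2785 size [0.1259 0.1659] ang 81.67 z [0.0211 0.0298 0.0316]
woodtop 829 c 0.5547 0.2633 size [0.0288 0.0287] ang 17.78 z [0.0881 0.0946 0.0964]
foot 1045 c 0.5551 0.2676 size [0.0473 0.0538] ang 79.96 z [0.0227 0.0256 0.0274]
0.03 22 c 0.5558 0.2739 size [0.0076 0.026 ] ang 82.96 z [0.0362 0.0378 0.0396]
0.04 48 c 0.558 0.272 size [0.0108 0.0285] ang 68.29 z [0.0406 0.0447 0.0496]
0.05 57 c 0.5568 0.2724 size [0.0106 0.0281] ang 75.1 z [0.0505 0.0549 0.059 ]
0.06 58 c 0.5577 0.272 size [0.0105 0.0282] ang 70.0 z [0.0605 0.0656 0.069 ]
0.07 68 c 0.5552 0.2738 size [0.0079 0.0261] ang 84.96 z [0.0703 0.0747 0.0793]
0.08 191 c 0.5548 0.2634 size [0.029  0.0288] ang 19.89 z [0.0811 0.0884 0.0897]
0.09 678 c 0.5548 0.2632 size [0.0268 0.0263] ang 23.24 z [0.0908 0.0951 0.0965]
footw 600 c 0.5551 0.2674 size [0.0469 0.0538] ang 79.96 z [0.0225 0.0248 0.0259]
saucer scene 26 c 0.6532 0.0261 size [0.1486 0.1245] ang 66.61 z [0.0039 0.0117 0.018 ]
```

The tamper is directly under the tool, at (0.555, 0.263) with its top at 0.095. I'll descend to reported z≈0.011, which puts the real tips at about 0.044, and grip.

carry_out:
  targets:
    - [0,0,30,0,0,0,0]
    - [0,0,35,0,0,0,0]
    - [0,0,35,0,0,0,0]
    - [0,0,30,0,0,0,0]
    - [0,0,20,0,0,0,0]

```text
clock: 9.92
position: [0.5545, 0.2625, 0.0268]
tool_rot: [-3.14, 0.001, 1.423]
force: [0.4, 0.3, 0.2]
grip_width: 0.0855
```

carry_out:
  targets:
    - [0,0,12,0,0,0,0]
    - [0,0,5,0,0,0,0]
    - [0,0,0,0,0,0,0]
    - [0,0,0,0,0,0,80]
    - [0,0,0,0,0,0,110]

```text
clock: 10.33
position: [0.5562, 0.2645, 0.0135]
tool_rot: [3.14, -0.001, 1.424]
force: [0.1, -0.0, 0.6]
grip_width: 0.0639
```

carry_out:
  targets:
    - [0,0,0,0,0,0,140]
    - [0,0,0,0,0,0,170]
    - [0,0,0,0,0,0,210]
    - [0,0,0,0,0,0,255]
    - [0,0,0,0,0,0,255]

```text
clock: 10.75
position: [0.5556, 0.2644, 0.0128]
tool_rot: [3.141, -0.001, 1.424]
force: [-2.4, -0.7, 7.1]
grip_width: 0.0292
```

carry_out:
  targets:
    - [0,0,0,0,0,0,255]
    - [0,0,0,0,0,0,255]
    - [0,0,0,0,0,0,255]

```text
clock: 11.0
position: [0.5556, 0.2644, 0.0128]
tool_rot: [3.141, -0.001, 1.424]
force: [-2.4, -0.8, 8.9]
grip_width: 0.0284
```

Gripped at 28.4 mm on the 30 mm handle. Lift and carry it to the saucer.

carry_out:
  targets:
    - [0,0,-5,0,0,0,255]
    - [0,0,-15,0,0,0,255]
    - [0,0,-25,0,0,0,255]
    - [0,0,-25,0,0,0,255]
    - [-10,5,-10,0,0,0,255]

```text
clock: 11.42
position: [0.5592, 0.2562, 0.0954]
tool_rot: [3.139, -0.003, 1.427]
force: [0.4, 1.8, -0.8]
grip_width: 0.0287
```

carry_out:
  targets:
    - [-20,11,0,0,0,0,255]
    - [-30,16,0,0,0,0,255]
    - [-30,16,0,0,0,0,255]
    - [-30,16,0,0,0,0,255]
    - [-30,16,0,0,0,0,255]

```text
clock: 11.83
position: [0.6127, 0.1018, 0.092]
tool_rot: [-3.141, 0.0, 1.424]
force: [0.1, 0.3, -0.8]
grip_width: 0.0287
```

carry_out:
  targets:
    - [-30,16,0,0,0,0,255]
    - [-25,14,0,0,0,0,255]
    - [-15,8,0,0,0,0,255]
    - [-6,4,0,0,0,0,255]
    - [0,0,0,0,0,0,255]

```text
clock: 12.25
position: [0.6431, 0.0204, 0.0918]
tool_rot: [-3.142, 0.001, 1.421]
force: [-0.2, 1.0, -0.5]
grip_width: 0.0287
```

carry_out:
  targets:
    - [0,0,0,0,0,0,255]
    - [0,0,0,0,0,0,255]

```text
clock: 12.42
position: [0.6425, 0.0245, 0.0919]
tool_rot: [-3.141, -0.001, 1.426]
force: [-0.3, -0.3, -1.7]
grip_width: 0.0288
```

Run:
```python
from h import *
s=bot.observe(); print(s["clock"],s["position"],s["tool_rot"],s["force"],s["moment"],s["grip_width"])
im=[]
for n,b in(("scene",(150,310,240,440)),("side",(130,290,200,400))):
    g=bot.grab_frame(n); W=pts(g); c=g["color"]; hsv=cv2.cvtColor(c,cv2.COLOR_RGB2HSV)
    print(n); 
    m=(abs(W[...,0]-.645)<.11)&(abs(W[...,1]-.022)<.11)
    rect("saucer",W[m&(hsv[...,1]>110)&(hsv[...,0]<12)&(W[...,2]>.003)&(W[...,2]<.024)])
    m=m&(hsv[...,1]>110)&(hsv[...,0]<20)
    for a in(.07,.08,.09,.1,.12,.15): rect(str(a),W[m&(W[...,2]>a)&(W[...,2]<a+.01)])
    im.append(cv2.resize(c[b[0]:b[1],b[2]:b[3]],None,fx=2,fy=2))
cv2.imwrite("pics/t5.png",np.hstack(im)[...,::-1])
```

```text
12.4167 [0.64249982 0.02445664 0.09191914] [-3.14110288e+00 -6.76206315e-04  1.42581030e+00] [-0.26684187 -0.32419675 -1.6812597 ] [-0.04291119  0.0347528   0.02560307] 0.028806077329372796
scene
saucer 2495 c 0.6448 0.0304 size [0.1597 0.1686] ang 21.51 z [0.0039 0.0067 0.0179]
0.07 0
0.08 22 c 0.6581 0.0265 size [0.0242 0.0549] ang 16.48 z [0.0843 0.0875 0.0898]
0.09 48 c 0.6588 0.0206 size [0.0544 0.0251] ang 86.57 z [0.0908 0.0957 0.0993]
0.1 206 c 0.6503 0.0267 size [0.0386 0.0552] ang 35.76 z [0.1007 0.1037 0.107 ]
0.12 5
0.15 8 c 0.6477 0.0354 size [0.0014 0.0125] ang 72.78 z [0.1514 0.1558 0.1579]
side
saucer 1642 c 0.6408 0.0285 size [0.1648 0.1678] ang 28.3 z [0.0051 0.0072 0.0185]
0.07 0
0.08 21 c 0.6362 0.0409 size [0.0518 0.019 ] ang 19.1 z [0.0862 0.0875 0.0894]
0.09 70 c 0.6337 0.0411 size [0.0505 0.019 ] ang 28.48 z [0.0904 0.0943 0.0993]
0.1 129 c 0.6406 0.029 size [0.0513 0.0436] ang 22.77 z [0.1009 0.1045 0.1078]
0.12 26 c 0.6452 0.0357 size [0.0116 0.0304] ang 82.31 z [0.1207 0.1254 0.1292]
0.15 21 c 0.6471 0.0355 size [0.0055 0.024 ] ang 83.09 z [0.1502 0.1536 0.159 ]
```

View pics/t5.png

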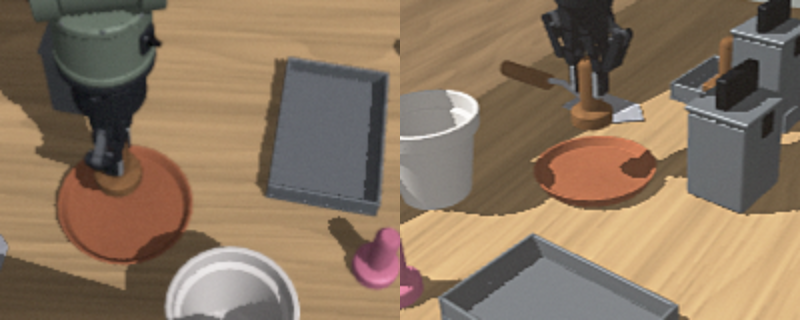

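The tamper hangs upright over the saucer, whose centre measures (0.643, 0.029), 4 mm off. Lowering.

carry_out:
  targets:
    - [4,0,20,0,0,0,255]
    - [0,0,25,0,0,0,255]
    - [0,0,17,0,0,0,255]
    - [0,0,9,0,0,0,255]
    - [0,0,4,0,0,0,255]

```text
clock: 12.93
position: [0.6427, 0.0275, 0.0157]
tool_rot: [-3.14, 0.0, 1.425]
force: [0.7, 0.8, -1.0]
grip_width: 0.0291
```

carry_out:
  targets:
    - [0,0,1,0,0,0,255]
    - [0,0,0,0,0,0,255]
    - [0,0,0,0,0,0,255]

```text
clock: 13.18
position: [0.6442, 0.0269, 0.0171]
tool_rot: [3.14, -0.0, 1.424]
force: [0.1, 0.5, -1.2]
grip_width: 0.029
```

carry_out:
  targets:
    - [0,0,2,0,0,0,255]
    - [0,0,1,0,0,0,255]
    - [0,0,0,0,0,0,255]

```text
clock: 13.43
position: [0.644, 0.0268, 0.0138]
tool_rot: [3.141, -0.0, 1.424]
force: [-1.6, -0.3, 6.8]
grip_width: 0.0287
```

carry_out:
  targets:
    - [0,0,0.7,0,0,0,255]
    - [0,0,0,0,0,0,255]

```text
clock: 13.6
position: [0.644, 0.0268, 0.0137]
tool_rot: [3.14, -0.0, 1.424]
force: [-5.6, -0.1, 18.3]
grip_width: 0.0288
```

Seated at z=0.0138 as predicted. Ease off, release and rise.

carry_out:
  targets:
    - [0,0,-0.7,0,0,0,255]
    - [0,0,0,0,0,0,200]
    - [0,0,0,0,0,0,150]
    - [0,0,0,0,0,0,100]
    - [0,0,0,0,0,0,50]

```text
clock: 14.02
position: [0.6436, 0.0268, 0.013]
tool_rot: [3.142, -0.0, 1.424]
force: [1.0, 0.4, 0.2]
grip_width: 0.0582
```

carry_out:
  targets:
    - [0,0,0,0,0,0,0]
    - [0,0,0,0,0,0,0]
    - [0,0,-15,0,0,0,0]
    - [0,0,-30,0,0,0,0]
    - [0,0,-35,0,0,0,0]

```text
clock: 14.43
position: [0.6422, 0.0267, 0.0923]
tool_rot: [-3.138, 0.001, 1.424]
force: [0.0, -0.8, 0.4]
grip_width: 0.0852
```

carry_out:
  targets:
    - [0,0,-40,0,0,0,0]
    - [0,0,-40,0,0,0,0]
    - [0,0,-36,0,0,0,0]
    - [0,0,-10,0,0,0,0]
    - [0,0,0,0,0,0,0]

```text
clock: 14.85
position: [0.645, 0.0268, 0.2225]
tool_rot: [3.136, -0.001, 1.424]
force: [-0.2, -0.3, 0.3]
grip_width: 0.0851
```

Run:
```python
from h import *
f,W,s=wrist(); print(s["clock"],s["position"],s["tool_rot"],s["grip_width"])
c=f["color"];hsv=cv2.cvtColor(c,cv2.COLOR_RGB2HSV); w=(hsv[...,1]>110)&(hsv[...,0]<20)
m=w&(abs(W[...,0]-.644)<.05)&(abs(W[...,1]-.027)<.05)
rect("top",W[m&(W[...,2]>.09)&(W[...,2]<.1)]); rect("tophigh",W[m&(W[...,2]>.1)&(W[...,2]<.14)])
rect("foot",W[m&(W[...,2]>.021)&(W[...,2]<.028)])
rect("saucer",W[w&(abs(W[...,0]-.644)<.1)&(abs(W[...,1]-.027)<.1)&(W[...,2]>.003)&(W[...,2]<.021)])
print("caddy");report(W,c,(.36,.55,-.13,.1))
```

```text
14.85 [0.64503222 0.02684609 0.22249694] [ 3.13640842e+00 -1.31923282e-03  1.42395874e+00] 0.08512651951471184
top 577 c 0.6428 0.0258 size [0.0286 0.0272] ang 37.81 z [0.0904 0.096  0.0978]
tophigh 0
foot 719 c 0.6432 0.0296 size [0.0479 0.0554] ang 81.53 z [0.0236 0.0264 0.0278]
saucer 12424 c 0.6465 0.0337 size [0.1959 0.1795] ang 3.5 z [0.0056 0.0072 0.0187]
caddy
griptop 1116 c 0.462 -0.0218 size [0.0589 0.0185] ang 80.81 z [0.1726 0.1754 0.1767]
lid 4334 c 0.461 -0.0269 size [0.0913 0.0925] ang 81.51 z [0.1319 0.1339 0.1413]
traywall 467 c 0.4856 -0.0077 size [0.0552 0.115 ] ang 37.34 z [0.0205 0.0281 0.0348]
woodtop 1
foot 2
```

The tamper stands upright in the saucer, with its top at 0.096 over (0.643, 0.026). Back to the caddy.

carry_out:
  targets:
    - [-8,-17,0,0,0,0,0]
    - [-16,-33,0,0,0,0,0]
    - [-17,-35,0,0,0,0,0]
    - [-17,-35,0,0,0,0,0]
    - [-16,-33,0,0,0,0,0]
  force: 80

```text
clock: 15.32
position: [0.4784, -0.0246, 0.2173]
tool_rot: [-3.139, 0.001, 1.424]
force: [1.5, -0.5, 0.9]
grip_width: 0.0857
```

carry_out:
  targets:
    - [-11,-20,0,0,0,0,0]
    - [0,0,0,0,0,0,0]
    - [0,0,0,0,0,0,0]
    - [0,0,0,0,0,0,0]

```text
clock: 15.65
position: [0.4602, -0.0318, 0.2183]
tool_rot: [-3.141, -0.0, 1.424]
force: [0.1, 0.3, -0.1]
grip_width: 0.0851
```

Run:
```python
from h import *
f,W,s=wrist(); print(s["clock"],s["position"],s["tool_rot"]); report(W,f["color"],(.36,.55,-.13,.1))
```

```text
15.65 [ 0.46015687 -0.03183459  0.21834393] [-3.14085103e+00 -2.67019540e-05  1.42431577e+00]
griptop 2281 c 0.4594 -0.0321 size [0.0787 0.0179] ang 81.66 z [0.1732 0.1754 0.1766]
lid 9302 c 0.4597 -0.0323 size [0.1016 0.0926] ang 81.56 z [0.1324 0.1337 0.1348]
traywall 61 c 0.4664 0.0151 size [0.0025 0.0822] ang 81.42 z [0.028  0.0296 0.031 ]
woodtop 0
foot 6 c 0.4599 0.0173 size [0.0002 0.0119] ang 81.42 z [0.0151 0.0156 0.0171]
```

Exactly over the grip. Descend 109 mm and grip.

carry_out:
  targets:
    - [0,0,30,0,0,0,0]
    - [0,0,35,0,0,0,0]
    - [0,0,27,0,0,0,0]
    - [0,0,13,0,0,0,0]
    - [0,0,4,0,0,0,0]

```text
clock: 16.12
position: [0.459, -0.0316, 0.1072]
tool_rot: [-3.137, 0.0, 1.425]
force: [-0.2, 0.2, -0.8]
grip_width: 0.085
```

carry_out:
  targets:
    - [0,0,0,0,0,0,60]
    - [0,0,0,0,0,0,120]
    - [0,0,0,0,0,0,160]
    - [0,0,0,0,0,0,200]
    - [0,0,0,0,0,0,255]

```text
clock: 16.53
position: [0.4605, -0.032, 0.1108]
tool_rot: [3.14, -0.0, 1.424]
force: [-0.7, -0.9, -0.4]
grip_width: 0.0255
```

carry_out:
  targets:
    - [0,0,0,0,0,0,255]
    - [0,0,0,0,0,0,255]
    - [0,0,0,0,0,0,255]
    - [0,0,0,0,0,0,255]

```text
clock: 16.87
position: [0.4602, -0.0321, 0.1107]
tool_rot: [3.141, -0.0, 1.424]
force: [-3.1, 1.8, 9.8]
grip_width: 0.0168
```

Gripped. Lift 90 mm and retrace to tray1, stopping above the tray to check.

carry_out:
  targets:
    - [0,0,-8,0,0,0,255]
    - [0,0,-20,0,0,0,255]
    - [0,0,-26,0,0,0,255]
    - [0,0,-24,0,0,0,255]
    - [0,0,-12,0,0,0,255]

```text
clock: 17.28
position: [0.4605, -0.0321, 0.2029]
tool_rot: [3.139, -0.0, 1.424]
force: [0.8, -0.0, -5.8]
grip_width: 0.0169
```

carry_out:
  targets:
    - [10,0,0,0,0,0,255]
    - [20,-2,0,0,0,0,255]
    - [30,-3,0,0,0,0,255]
    - [30,-3,0,0,0,0,255]
    - [30,-3,0,0,0,0,255]

```text
clock: 17.7
position: [0.466, 0.0899, 0.1997]
tool_rot: [-3.141, 0.0, 1.424]
force: [1.4, -0.5, -4.4]
grip_width: 0.0169
```

carry_out:
  targets:
    - [30,-3,0,0,0,0,255]
    - [30,-3,0,0,0,0,255]
    - [30,-3,0,0,0,0,255]
    - [30,-3,0,0,0,0,255]
    - [30,-3,0,0,0,0,255]

```text
clock: 18.12
position: [0.4728, 0.2407, 0.1995]
tool_rot: [-3.141, 0.001, 1.424]
force: [1.1, 0.3, -4.6]
grip_width: 0.0171
```

carry_out:
  targets:
    - [30,-2,0,0,0,0,255]
    - [20,0,0,0,0,0,255]
    - [10,0,0,0,0,0,255]
    - [0,0,15,0,0,0,255]
    - [0,0,20,0,0,0,255]

```text
clock: 18.53
position: [0.4805, 0.2996, 0.1651]
tool_rot: [3.141, -0.001, 1.425]
force: [1.4, -0.6, -5.6]
grip_width: 0.017
```

carry_out:
  targets:
    - [0,0,10,0,0,0,255]
    - [0,0,0,0,0,0,255]
    - [0,0,0,0,0,0,255]
    - [0,0,0,0,0,0,255]

```text
clock: 18.87
position: [0.4809, 0.2986, 0.1558]
tool_rot: [3.141, -0.001, 1.424]
force: [0.1, 0.1, -4.4]
grip_width: 0.017
```

Run:
```python
from h import *
s=bot.observe(); print(s["clock"],s["position"],s["tool_rot"],s["force"],s["moment"],s["grip_width"])
R=Ro.from_euler("xyz",s["tool_rot"]).as_matrix(); print("to go, tool mm",1e3*R.T@(np.array([.4802,.2985,.1157])-s["position"]))
```

```text
18.8667 [0.48086333 0.29859133 0.15581874] [ 3.14097257e+00 -5.60003544e-04  1.42380323e+00] [ 0.13375851  0.07701219 -4.37949491] [ 0.00452516 -0.04681471  0.06469017] 0.017038095440851365
to go, tool mm [-0.20996091 -0.66767376 40.11822238]
```

carry_out:
  targets:
    - [0,-0.7,12,0,0,0,255]
    - [0,0,13,0,0,0,255]
    - [0,0,8,0,0,0,255]
    - [0,0,4,0,0,0,255]
    - [0,0,0,0,0,0,255]

```text
clock: 19.28
position: [0.4797, 0.2985, 0.1178]
tool_rot: [-3.141, 0.0, 1.424]
force: [-0.1, -1.0, -4.8]
grip_width: 0.0169
```

carry_out:
  targets:
    - [0,0,1.5,0,0,0,255]
    - [0,0,0,0,0,0,255]
    - [0,0,0,0,0,0,255]

```text
clock: 19.53
position: [0.4801, 0.2987, 0.117]
tool_rot: [3.141, -0.0, 1.424]
force: [-0.9, -0.4, -4.5]
grip_width: 0.0166
```

carry_out:
  targets:
    - [0,0,1,0,0,0,255]
    - [0,0,0,0,0,0,255]
    - [0,0,0,0,0,0,255]

```text
clock: 19.78
position: [0.48, 0.2989, 0.1158]
tool_rot: [3.141, -0.001, 1.424]
force: [-0.1, 0.7, -0.4]
grip_width: 0.0169
```

It's touching down: the carried weight has gone and z is 0.1158, as predicted. A hair lower, then release and rise.

carry_out:
  targets:
    - [0,0,0.3,0,0,0,255]
    - [0,0,0,0,0,0,220]
    - [0,0,0,0,0,0,190]
    - [0,0,0,0,0,0,140]
    - [0,0,0,0,0,0,80]

```text
clock: 20.2
position: [0.4799, 0.2986, 0.1153]
tool_rot: [3.141, -0.0, 1.424]
force: [0.2, 0.4, 0.8]
grip_width: 0.045
```

carry_out:
  targets:
    - [0,0,0,0,0,0,0]
    - [0,0,0,0,0,0,0]
    - [0,0,0,0,0,0,0]
    - [0,0,-20,0,0,0,0]
    - [0,0,-35,0,0,0,0]

```text
clock: 20.62
position: [0.4782, 0.2975, 0.168]
tool_rot: [-3.137, 0.004, 1.424]
force: [1.5, -0.1, -0.1]
grip_width: 0.0851
```

carry_out:
  targets:
    - [0,0,-35,0,0,0,0]
    - [0,0,-35,0,0,0,0]
    - [0,0,-15,0,0,0,0]
    - [0,0,0,0,0,0,0]
    - [0,0,0,0,0,0,0]

```text
clock: 21.03
position: [0.48, 0.2987, 0.2558]
tool_rot: [3.14, -0.001, 1.424]
force: [0.1, -0.3, -0.9]
grip_width: 0.0856
```

Run:
```python
from h import *
f,W,s=wrist(); print(s["clock"],s["position"],s["tool_rot"],s["force"]); report(W,f["color"])
for n in("scene","side"):
    g=bot.grab_frame(n); W=pts(g); c=g["color"]; print(n); report(W,c); print("other"); report(W,c,(.38,.68,-.40,-.17))
    o=dict(np.load(n+"0.npz")); print("other before"); report(pts(o),o["color"],(.38,.68,-.40,-.17))
    cv2.imwrite(f"pics/{n}9.png",c[...,::-1])
```

```text
21.0333 [0.48002184 0.29872224 0.25583199] [ 3.14047420e+00 -9.40053958e-04  1.42408131e+00] [ 0.1301718  -0.31944147 -0.88471919]
griptop 1868 c 0.479 0.2986 size [0.0795 0.0178] ang 81.74 z [0.1775 0.1803 0.1816]
lid 7578 c 0.4793 0.2984 size [0.1013 0.0942] ang 81.55 z [0.1373 0.1386 0.1398]
traywall 1595 c 0.5196 0.2883 size [0.1386 0.2097] ang 81.76 z [0.0218 0.0302 0.0318]
woodtop 0
foot 1
scene
griptop 216 c 0.4823 0.2969 size [0.0792 0.0186] ang 82.06 z [0.174  0.1788 0.1819]
lid 776 c 0.4827 0.298 size [0.104  0.0919] ang 82.14 z [0.1342 0.138  0.1409]
traywall 612 c 0.5226 0.2875 size [0.1416 0.2113] ang 81.38 z [0.0209 0.0288 0.0331]
woodtop 0
foot 0
other
griptop 225 c 0.5079 -0.2789 size [0.0804 0.0206] ang 83.68 z [0.1727 0.1784 0.181 ]
lid 792 c 0.5074 -0.2799 size [0.1021 0.0939] ang 82.67 z [0.1338 0.1373 0.1411]
traywall 684 c 0.5472 -0.2882 size [0.1425 0.213 ] ang 82.86 z [0.0212 0.028  0.0328]
woodtop 88 c 0.5888 -0.2969 size [0.0224 0.0259] ang 40.83 z [0.0862 0.093  0.0968]
foot 368 c 0.588 -0.2977 size [0.0913 0.0444] ang 84.53 z [0.0175 0.0253 0.0275]
other b
[... 839 characters left out ...]
[0.1296 0.138  0.1411]
traywall 541 c 0.546 -0.2869 size [0.1443 0.214 ] ang 83.01 z [0.0208 0.027  0.0331]
woodtop 27 c 0.5895 -0.2949 size [0.0159 0.026 ] ang 24.46 z [0.0868 0.0922 0.0958]
foot 89 c 0.5866 -0.2765 size [0.0518 0.0415] ang 83.13 z [0.0175 0.0259 0.0277]
other before
griptop 81 c 0.5035 -0.2763 size [0.0783 0.017 ] ang 78.93 z [0.1729 0.1787 0.1813]
lid 363 c 0.5039 -0.2785 size [0.1054 0.0945] ang 82.41 z [0.1311 0.1381 0.142 ]
traywall 543 c 0.546 -0.2875 size [0.1456 0.2119] ang 83.18 z [0.0209 0.0276 0.0337]
woodtop 30 c 0.5889 -0.2937 size [0.0159 0.0303] ang 24.93 z [0.0857 0.0922 0.0966]
foot 88 c 0.5876 -0.2765 size [0.055  0.0429] ang 87.89 z [0.0177 0.0256 0.0278]
```

View pics/scene9.png

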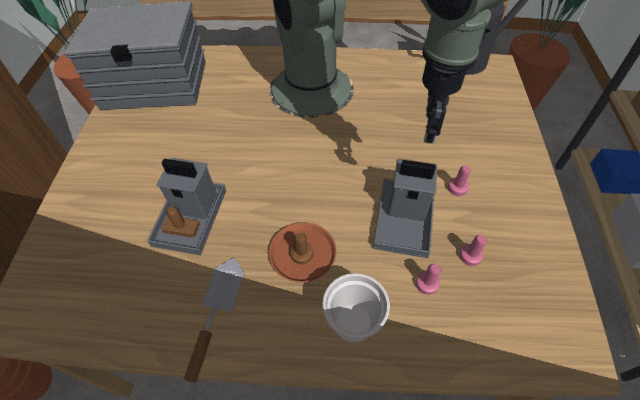

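The final view shows the tamper upright in the saucer at (302,248) and caddy1 back in its tray at (413,185). The other tray is unchanged at (185,205), and the gripper is clear. Caddy1 is within 1 mm and about 0.2° of where it stood. Handing in.

```bash
python3 -c "
from workcell import bot
print(bot.job_done())"
```

```text
the job is handed in; nothing more can be done
None
```

The job is done and handed in at about 21 s on the robot's clock, against the 67 s limit. I lifted caddy1 aside onto the clear bench and let go of it, stood the round-footed olive-wood tamper in the saucer, and put caddy1 back in its tray.

**Last checks**
- **Caddy1:** the wrist camera puts it at (0.4793, 0.2984), against (0.480, 0.298) before. It is square to the tray within about 0.2° and its lid is at the original height. It stayed upright throughout.
- **Tamper:** it stands upright near the saucer's centre, with its top at 0.096 m. The final scene picture shows it still standing.
- **Other tray:** its caddy and presser are unchanged to within measuring noise, about 1 mm.
- **Forces:** the highest wrist force I read was 23 N, when setting the caddy down on the bench.

**What disagreed**
- **Finger length:** the real fingertips are about 33 mm short of the reported TCP. My first grip closed in the air just above the caddy's handle without moving it. I allowed for this afterwards, and both the caddy and the tamper then touched down at the heights I predicted.
- **Cameras:** in x the scene camera reads about 3 mm more than the side and wrist cameras. I relied mainly on the wrist camera and checked each caddy position against the same camera's earlier reading.

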